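Lid the turned boxes

ROBOT

A 6-joint arm with a two-finger parallel gripper is mounted at the origin on the work surface. World frame = base frame: x ahead of the robot, y to its left, z up, the work surface at z = 0. Lengths are in mm, angles in rad, forces in N, time in s.
With the tool pointing down it reaches from about 350 to 725 mm from the base axis. Payload 4.3 kg.
Tool frame: the origin (TCP) lies between the finger pads; the fingertips stand 17 mm ahead of it and the grasp point (between the pads) lies 2 mm behind it; z points along the fingers, y is the direction in which the jaws open and shut (so a half turn about z gives the same grasp; the last joint's range is limited). The gripper opens to 85 mm and grips with 20 to 120 N. Pads are 22 mm wide; open, the fingers measure 114 mm over their backs; the gripper's body (76 mm by 85 mm) begins 54 mm behind the grasp point. The pads swing forward as they close: fully open they stand 13 mm farther back than shut.
Start: joints at [-1.237, 0.377, 0.081, 1.274, 0, 1.46], TCP at [246.905, -519.329, 248.329] pointing down, gripper open.
Joint ranges: [-2.72, 2.72], [-0.84, 1.66], [-1.02, 1.22], [-1.77, 2.12], [-1.37, 1.28], [-3.14, 3.14]. Speed limits (rad/s): [2.57, 2.57, 3.14, 3.14, 3.14, 3.14].

INTERFACE

Orientations are given as a unit quaternion [w, x, y, z].
In Python, from workcell import robot, optics gives the robot as it stands.
- The arm moves only by the tool play_rows, never from a script. Its argument "steps" is a list of rows, each a list of 3 entries, a list of its own where there are three numbers: the turn, a rotation vector about the world's x, y, z in rad, then the shift along the world's x, y, z in m, then the closure, from -1 (fully open) to 1 (shut). A call has 1 to 8 rows; each row shifts and turns the commanded pose from where the row before left it; what a row does not reach is not made up. A row lasts 1/12 s, in which the tool goes at most 41.7 mm and 7.16 degrees, less where a joint would pass 70% of its speed; a pose out of reach is approached as far as the arm can. A call with a gripper value outside its range is refused whole. The fingers move at their own pace and stop on an object; "force" is the grip in N (left out, the last holds). Time passes only in rows, so rows that do not move let the fingers close. It gives the time, the measured TCP pose, the force and the opening at its end, in the units of the state.
- robot.read_state(): the state, without advancing time (a new reading comes with each control period).
- optics.grab_frame(name): name is "side" or "top"; returns (picture, depth): 384x512x3 uint8, red, green, blue; 384x512 float32, mm along the optical axis (not along the pixel's ray), 0 where there is no reading.
- optics.calibration(name): a dict with "intrinsics" (3x3 intrinsics, pixels), "pose" (4x4, takes a point from camera to world coordinates). Camera axes: x right, y down, z forward; pixel columns grow to the right and rows downward; lengths in mm; the calibration is good to about 2 mm. A picture is of the moment at which its call begins. calibration takes no time and is no camera call.
- robot.sign_off(): hands the job in, once; it reports no verdict.
The state is a dict: "clock": time; "joints": joint angles; "qvel": joint speeds; "effort": joint torques, N m; "eef_pos": TCP position; "orientation": TCP orientation; "force": force on the tool from outside, world axes, zero at the start; "torque": the same for the moment, N m; "opening": opening from 0.0 (shut) to 1.0 (fully open).
Only numpy, scipy, OpenCV 4.12 (cv2) and the standard library are available. Lean on these libraries where they do the work, as an engineer would, in place of code of your own. Each camera call takes 0.05 s, during which the arm holds its last target.

TASK

Four finished turned boxes of different diameters stand open on the turner's bench, with their four lids lying mixed up among them. Put each lid on the box it was turned for, the one of its own diameter, so that it sits level and fully home; set the lids down rather than dropping them. Leave the boxes standing where they are, and leave the plain wooden disc and the wax tin alone.

Things in the scene. Friction and masses are not known exactly. Their poses are not given: they have to be found in the camera images.
- box60: the smallest turned box: a round, open, upright wooden pot, 60 mm outside diameter and 80 mm high, wall 6 mm (round mouth 48 mm wide), floor 7 mm thick, light (50 to 140 g), standing loose on the bench. Origin: centre of its underside; z up along its axis.
- box76: the second smallest turned box: a round, open, upright wooden pot, 76 mm outside diameter and 62 mm high, wall 6 mm (round mouth 64 mm wide), floor 7 mm thick, light (50 to 140 g), standing loose on the bench. Origin: centre of its underside; z up along its axis.
- box92: the second largest turned box: a round, open, upright wooden pot, 92 mm outside diameter and 70 mm high, wall 6 mm (round mouth 80 mm wide), floor 7 mm thick, light (50 to 140 g), standing loose on the bench. Origin: centre of its underside; z up along its axis.
- box108: the largest turned box: a round, open, upright wooden pot, 108 mm outside diameter and 50 mm high, wall 6 mm (round mouth 96 mm wide), floor 7 mm thick, light (50 to 140 g), standing loose on the bench. Origin: centre of its underside; z up along its axis.
- lid60: the smallest lid, for box60: wooden disc 60 mm wide, knob up. From its underside: tapered plug 10 mm deep (32 mm wide below, 42 above), rim 10 to 17 mm, dome to 22 mm, round knob 25 mm wide from 29 to 48 mm on an 18 mm neck, top at 50 mm. Origin: centre of the plug's underside; z up. Fully home: rim resting all round on the box's rim, plug in the mouth, origin 70 mm above the box's.
- lid76: the second smallest lid, for box76: wooden disc 76 mm wide, knob up. From its underside: tapered plug 10 mm deep (48 mm wide below, 58 above), rim 10 to 17 mm, dome to 22 mm, round knob 25 mm wide from 29 to 48 mm on an 18 mm neck, top at 50 mm. Origin: centre of the plug's underside; z up. Fully home: rim resting all round on the box's rim, plug in the mouth, origin 52 mm above the box's.
- lid92: the second largest lid, for box92: wooden disc 92 mm wide, knob up. From its underside: tapered plug 10 mm deep (64 mm wide below, 74 above), rim 10 to 17 mm, dome to 22 mm, round knob 25 mm wide from 29 to 48 mm on an 18 mm neck, top at 50 mm. Origin: centre of the plug's underside; z up. Fully home: rim resting all round on the box's rim, plug in the mouth, origin 60 mm above the box's.
- lid108: the largest lid, for box108: wooden disc 108 mm wide, knob up. From its underside: tapered plug 10 mm deep (80 mm wide below, 90 above), rim 10 to 17 mm, dome to 22 mm, round knob 25 mm wide from 29 to 48 mm on an 18 mm neck, top at 50 mm. Origin: centre of the plug's underside; z up. Fully home: rim resting all round on the box's rim, plug in the mouth, origin 40 mm above the box's.
- blank: a bystander: a plain turned wooden disc without knob or hollow, 84 mm in diameter and 30 mm high, flat on the bench. Origin: centre of its underside.
- tin: a bystander: a closed, flat metal wax tin, 82 mm in diameter and 44 mm high, brass-coloured lid on a plain body, flat on the bench. Origin: centre of its underside.
Mind the look-alikes: they are no part of the job. Leave any red or turquoise look-alike of the lid60 alone. What is shaped like the lid108 but green is not meant.

How it is judged:
By the outcome, as a careful person would: the job done as asked, in the order asked, and still so for the second after the job is handed in, with the robot touching nothing.
It also fails if it takes over 102 s, if anything falls off the work surface, if the arm or the gripper's body presses on something with over 40 N, if the wrist force passes 120 N, or if a joint passes its speed limit or range.

## Working session

There is one attempt and no reset: what is moved stays moved. The work goes in short steps, Python scripts to look and compute and a tool call to move; the robot and the scene stay as the last step left them, time stands still between calls to the robot, and variables do not carry over. Pictures are saved under pics/ and viewed, and the job is handed in when it is done.

Besides the shell and the picture viewer there is one more tool, called by a JSON object that holds its "method" and its "body", one argument or row to a line. play_rows: Moves the arm, as the interface text tells. Its arguments: {"type":"object","properties":{"steps":{"type":"array"},"force":{"type":"number"}},"required":["steps"]}

```bash
mkdir -p pics; ls; cat > h.py <<'E'
import numpy as np, cv2
from workcell import robot, optics
def grab(n,tag):
    p,d=optics.grab_frame(n); np.savez(f'{tag}_{n}.npz',p=p,d=d); cv2.imwrite(f'pics/{tag}_{n}.png',p[:,:,::-1]); return p,d
def pts(n,d):
    c=optics.calibration(n);K=np.array(c['intrinsics']);T=np.array(c['pose'])
    v,u=np.mgrid[:d.shape[0],:d.shape[1]]
    P=np.stack([(u-K[0,2])/K[0,0]*d,(v-K[1,2])/K[1,1]*d,d],-1)
    return P@T[:3,:3].T+T[:3,3]
E
python3 - <<'E'
from h import *
for n in('top','side'):
    p,d=grab(n,'a');c=optics.calibration(n);print(np.round(c['pose'],3),np.round(c['intrinsics'],1))
    print((d==0).mean())
    big=cv2.resize(p,None,fx=1.5,fy=1.5,interpolation=cv2.INTER_CUBIC);cv2.imwrite(f'pics/a_{n}_b.png',big[:,:,::-1])
print(robot.read_state())
E
```

```text
pics
[[-4.000000e-03 -9.930000e-01  1.220000e-01  3.519100e+02]
 [-1.000000e+00  3.000000e-03 -4.000000e-03 -3.949000e+00]
 [ 4.000000e-03 -1.220000e-01 -9.930000e-01  1.107874e+03]
 [ 0.000000e+00  0.000000e+00  0.000000e+00  1.000000e+00]] [[418.4   0.  259.3]
 [  0.  418.4 190.2]
 [  0.    0.    1. ]]
0.00408935546875
[[-7.91000e-01 -3.37000e-01  5.11000e-01  4.28290e+01]
 [-6.12000e-01  4.17000e-01 -6.72000e-01  6.01681e+02]
 [ 1.30000e-02 -8.44000e-01 -5.36000e-01  5.02322e+02]
 [ 0.00000e+00  0.00000e+00  0.00000e+00  1.00000e+00]] [[351.7   0.  255.4]
 [  0.  351.7 188.5]
 [  0.    0.    1. ]]
0.003987630208333333
{'clock': 0.1, 'joints': array([-1.23731938e+00,  3.78009568e-01,  7.97524139e-02,  1.27437097e+00,
       -1.85617839e-05,  1.46048496e+00]), 'qvel': array([ 1.04273967e-03, -2.06760051e-03,  3.19499547e-03, -7.48429108e-04,
       -1.00229123e-05, -9.82998378e-04]), 'effort': array([ 7.67642359e-04, -4.64692855e+01,  2.70583105e+01,  1.20330392e-02,
       -1.18902426e-04,  1.55717521e-05]), 'eef_pos': array([ 246.69773769, -518.78041136,  247.4403439 ]), 'orientation': array([-9.09169582e-04,  9.75481927e-01,  2.20077649e-01, -1.11209780e-04]), 'force': array([0.05658363, 1.14132864, 0.65716993]), 'torque': array([-0.02615781,  0.00908837,  0.00198954]), 'opening': 1.0015506264404126}
```

View pics/a_top_b.png

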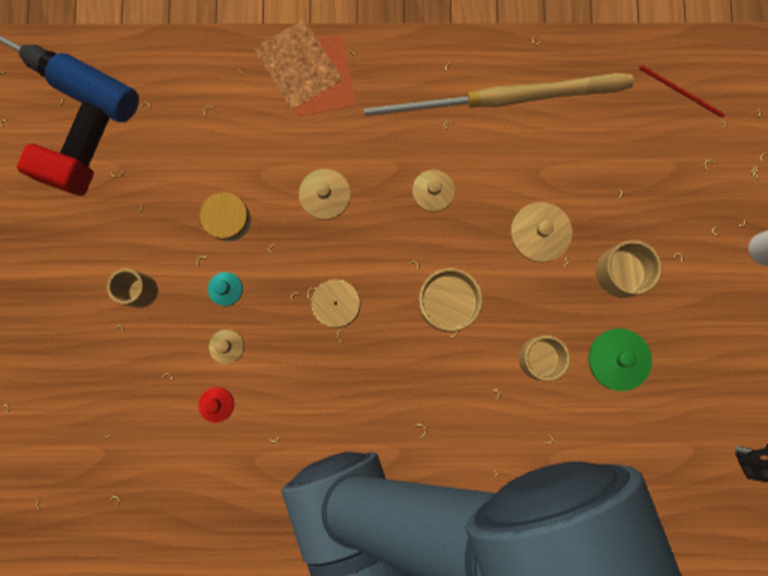

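View pics/a_side_b.png

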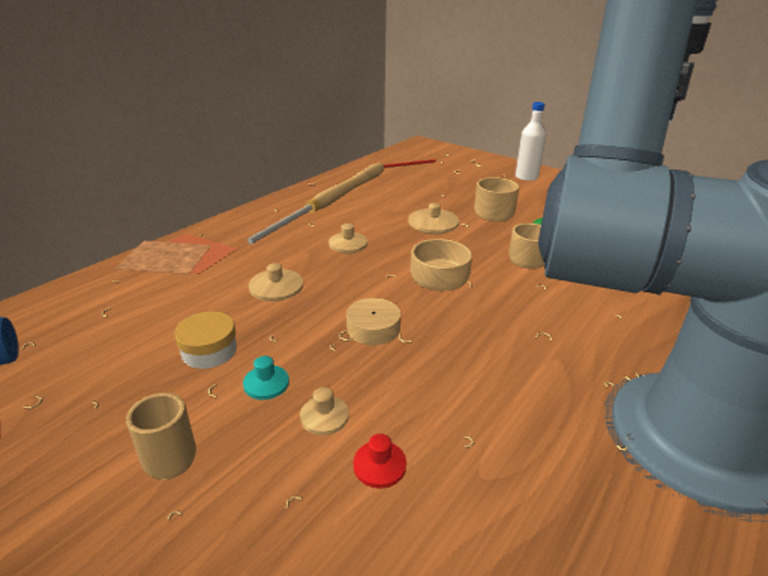

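The top view (1.5× pixels) shows four plain wooden lids: lid92 at about (324,193), lid76 (434,190), lid108 (543,231) and lid60 (226,346). The boxes are box60 (126,287), box108 (450,299), box92 (628,268) and box76 (545,357). The blank is at (335,303) and the tin at (223,215). The turquoise, red and green lids are decoys. Next I measure diameters and heights.

```bash
cat > m.py <<'E'
from h import *
def circ(P):
    # min enclosing circle, robustly
    (c,r)=cv2.minEnclosingCircle(P[:,:2].astype(np.float32)); return c,r
def measure(tag,cam='top'):
    z=np.load(f'{tag}_{cam}.npz');p,d=z['p'],z['d'];W=pts(cam,d)
    Z=W[...,2]
    m=((Z>9)&(Z<120)&(d>0)).astype(np.uint8)
    m=cv2.morphologyEx(m,cv2.MORPH_OPEN,np.ones((2,2)))
    n,l,s,_=cv2.connectedComponentsWithStats(m)
    out=[]
    for i in range(1,n):
        if s[i,4]<150 or s[i,4]>4000: continue
        k=l==i; P=W[k]; top=np.percentile(P[:,2],99)
        rgb=np.median(p[k],0)
        isk=P[:,2]>top-6
        kc,kr=circ(P[isk]); 
        # rim points for lid 
        low=(P[:,2]>11)&(P[:,2]<26)
        rc,rr=circ(P[low]) if low.sum()>20 else ((0,0),0)
        print('px',s[i,0]+s[i,2]//2,s[i,1]+s[i,3]//2,'n',s[i,4],'top %.0f'%top,'topcircle',np.round(kc,1),'d%.0f'%(2*kr),'mean',np.round(P[isk][:,:2].mean(0),1),'| low circle',np.round(rc,1),'d%.0f'%(2*rr),rgb)
if __name__=='__main__':
    import sys; measure(sys.argv[1],sys.argv[2] if len(sys.argv)>2 else 'top')
E
python3 m.py a; echo; python3 m.py a side
python3 - <<'E'
from h import *
p=np.load('a_top.npz')['p']
c=p[100:285,60:450]; cv2.imwrite('pics/crop1.png',cv2.resize(c,None,fx=2.05,fy=2.05,interpolation=cv2.INTER_CUBIC)[:,:,::-1])
E
```

```text
px 47 78 n 3717 top 74 topcircle [609.7 288.2] d779 mean [704.5 560.3] | low circle [752.8 529.7] d232 [33. 28. 29.]
px 334 64 n 1611 top 39 topcircle [ 606.6 -222.6] d671 mean [ 826.6 -280.6] | low circle [ 823.5 -209.9] d487 [123.  87.  50.]
px 217 131 n 915 top 52 topcircle [506.7  53.9] d331 mean [637.2 101.4] | low circle [648.6 105.3] d91 [167. 130.  74.]
px 290 129 n 621 top 53 topcircle [510.3 -47.8] d329 mean [641.6 -83.3] | low circle [653.7 -89.9] d75 [164. 127.  72.]
px 151 146 n 832 top 49 topcircle [491.3 150.2] d416 mean [600.5 273.7] | low circle [590.5 261.9] d64 [170. 125.  48.]
px 362 156 n 1285 top 52 topcircle [ 468.9 -147. ] d370 mean [ 568.5 -264.1] | low circle [ 580.7 -279.1] d109 [173. 136.  77.]
px 507 166 n 180 top 62 topcircle [ 455.5 -328.3] d681 mean [ 531.1 -586. ] | low circle [ 544.  -664.9] d49 [126. 118. 107.]
px 420 181 n 868 top 74 topcircle [ 435.4 -233.8] d489 mean [ 500.9 -406.2] | low circle [ 507.3 -417.1] d89 [126.   90.5  50. ]
px 89 193 n 600 top 83 topcircle [418.4 224.4] d476 mean [471.7 410.2] | low circle [476.7 424.8] d58 [59. 44. 25
[... 2123 characters left out ...]
52 top 45 topcircle [341.7 435. ] d684 mean [599.5 283.7] | low circle [596.7 285.2] d74 [196. 148.  69.]
px 7 228 n 353 top 65 topcircle [428.8 528.5] d786 mean [779.3 464.3] | low circle [803.7 463.5] d56 [22. 36. 50.]
px 178 252 n 642 top 50 topcircle [477.7 281.3] d24 mean [476.4 282.6] | low circle [478.  281.2] d60 [ 38. 139. 126.]
px 217 275 n 751 top 51 topcircle [212.9 434.4] d477 mean [361.  292.8] | low circle [378.9 275.5] d60 [191. 149.  94.]
px 108 291 n 1975 top 81 topcircle [272.  509.5] d494 mean [466.4 433.4] | low circle [472.4 430.3] d58 [126.  99.  62.]
px 254 308 n 956 top 51 topcircle [162.8 441.1] d401 mean [271.9 301.4] | low circle [279.5 291. ] d61 [192.  35.  31.]
```

View pics/crop1.png

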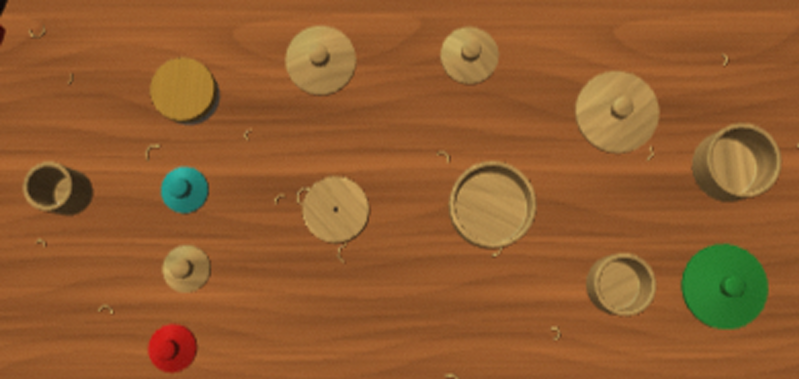

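```bash
cat > m2.py <<'E'
from h import *
from scipy.optimize import least_squares
import sys
G={'lid108':(579,-277,108),'lid76':(654,-88,76),'lid92':(649,106,92),'lid60':(380,274,60),
'box108':(455,-110,108,50),'box76':(356,-266,76,62),'box92':(505,-410,92,70),'box60':(475,427,60,80)}
def meas(tag,cam,G=G):
    z=np.load(f'{tag}_{cam}.npz');d=z['d'];W=pts(cam,d)[d>0]
    R={}
    for k,g in G.items():
        near=W[np.hypot(W[:,0]-g[0],W[:,1]-g[1])<g[2]/2+12]
        if k[0]=='l':
            top=near[(near[:,2]>44)&(near[:,2]<58)]
            rim=near[(near[:,2]>9)&(near[:,2]<27)]
            res=[]
            for Q in(top,rim):
                if len(Q)<8: res.append((np.nan,)*3);continue
                c,r=cv2.minEnclosingCircle(Q[:,:2].astype(np.float32)); res.append((c[0],c[1],2*r))
            print(cam,k,'knob',np.round(res[0],1),'z%.1f'%np.median(top[:,2]),'n',len(top),'rim',np.round(res[1],1),'n',len(rim))
        else:
            h=g[3];Q=near[(near[:,2]>h-3)&(near[:,2]<h+6)]
            r0=g[2]/2-3
            s=least_squares(lambda x:np.hypot(Q[:,0]-x[0],Q[:,1]-x[1])-r0,g[:2],loss='soft_l1',f_scale=2)
            c,r=cv2.minEnclosingCircle(Q[:,:2].astype(np.float32))
            print(cam,k,'ring',np.round(s.x,1),'rms %.1f'%np.sqrt(np.mean(s.fun**2)),'n',len(Q),'z%.1f'%np.median(Q[:,2]),'encl',np.round(c,1),'%.1f'%(2*r))
if __name__=='__main__':
    for c in('top','side'): meas(sys.argv[1],c)
E
python3 m2.py a
```

```text
top lid108 knob [ 580.3 -278.5   25.7] z49.4 n 76 rim [ 580.7 -278.9  108.9] n 1192
top lid76 knob [656.2 -87.9  26.4] z49.4 n 75 rim [656.1 -88.   76.1] n 534
top lid92 knob [650.6 105.2  25.5] z49.4 n 70 rim [650.6 106.2  92.9] n 830
top lid60 knob [379.7 274.   25.2] z49.3 n 81 rim [380.1 274.2  60.3] n 330
top box108 ring [ 457.4 -112.3] rms 1.8 n 271 z49.8 encl [ 457.4 -112.6] 107.8
top box76 ring [ 358.1 -269.6] rms 1.7 n 198 z62.1 encl [ 358.5 -270.1] 76.4
top box92 ring [ 508.7 -418.3] rms 1.7 n 245 z70.0 encl [ 509.2 -418.7] 92.3
top box60 ring [477.8 426.7] rms 1.8 n 155 z79.9 encl [476.9 427.3] 61.5
side lid108 knob [ 579.5 -275.2   23.8] z47.4 n 27 rim [ 579.6 -276.9  111.5] n 407
side lid76 knob [653.3 -85.2  23.7] z48.1 n 36 rim [656.4 -86.3  80.4] n 262
side lid92 knob [649.  109.9  25.7] z48.8 n 52 rim [649.3 108.5  94.6] n 550
side lid60 knob [378.8 275.5  26.2] z48.9 n 126 rim [379.7 275.7  60.8] n 539
side box108 ring [ 456.6 -110. ] rms 1.9 n 149 z48.4 encl [ 457.3 -110.9] 109.2
side box76 ring [ 357.1 -267.1] rms 1.5 n 48 z60.0 encl [ 357.7 -266.8] 74.8
side box92 ring [ 507.9 -415.9] rms 2.3 n 54 z68.0 encl [ 507.8 -416.4] 93.1
side box60 ring [476.8 429.4] rms 1.8 n 346 z79.4 encl [477.3 429.5] 60.2
```

Diameters and heights match the descriptions, and the two views agree to about 2–3 mm. lid108 is at px (362,156), plain wood and Ø109, so it is not the green one at (415,241). The blank has no knob, and lid60 is the plain Ø60 one at (152,232). The enlarged crop confirms all of this, so I start with lid108.

{"method": "play_rows", "body": {
  "steps": [
    [[0, 0, 0.113], [0.028, 0.02, 0], -0.3],
    [[0, 0, 0.113], [0.028, 0.02, 0], -0.3],
    [[0, 0, 0.113], [0.028, 0.02, 0], -0.3],
    [[0, 0, 0.113], [0.028, 0.02, 0], -0.3],
    [[0, 0, 0.113], [0.028, 0.02, 0], -0.3],
    [[0, 0, 0.113], [0.028, 0.02, 0], -0.3],
    [[0, 0, 0.113], [0.028, 0.02, 0], -0.3],
    [[0, 0, 0.113], [0.028, 0.02, 0], -0.3]
  ],
  "force": 40
}}

```text
clock: 0.77
eef_pos: [471.9, -357.9, 247.9]
orientation: [-0.0, 0.78, 0.626, -0.0]
force: [0.1, -0.5, -0.4]
opening: 0.651
```

{"method": "play_rows", "body": {
  "steps": [
    [[0, 0, 0.11], [0.027, 0.02, -0.025], -0.3],
    [[0, 0, 0.11], [0.027, 0.02, -0.025], -0.3],
    [[0, 0, 0], [0.027, 0.02, -0.025], -0.3],
    [[0, 0, 0], [0.027, 0.02, -0.025], -0.3],
    [[0, 0, 0], [0.001, 0.001, -0.025], -0.3],
    [[0, 0, 0], [0, 0, -0.02], -0.3],
    [[0, 0, 0], [0, 0, 0], -0.3]
  ]
}}

```text
clock: 1.35
eef_pos: [576.4, -275.8, 98.0]
orientation: [-0.005, 0.708, 0.707, -0.001]
force: [-1.4, 0.6, 0.2]
opening: 0.648
```

```bash
python3 -c "
from workcell import robot;s=robot.read_state();print(s['clock'],s['eef_pos'],s['orientation'],s['joints'],s['force'],s['opening'])"
```

```text
1.35 [ 576.44832013 -275.83836656   98.03644805] [-0.00485974  0.70759539  0.70660009 -0.00120882] [-5.45513036e-01  5.90286536e-01  2.64678182e-02  1.01699324e+00
 -3.20995890e-05  1.02669103e+00] [-1.39451817  0.59641817  0.16974104] 0.6478169774267923
```

{"method": "play_rows", "body": {
  "steps": [
    [[0, 0, 0], [0, 0, 0], -0.3],
    [[0, 0, 0], [0, 0, 0], -0.3],
    [[0, 0, 0], [0, 0, 0], -0.3]
  ]
}}

```text
clock: 1.6
eef_pos: [580.2, -279.9, 105.9]
orientation: [0.002, 0.708, 0.706, 0.0]
force: [-0.6, -1.2, -0.2]
opening: 0.652
```

{"method": "play_rows", "body": {
  "steps": [
    [[0, 0, 0], [0, 0.001, -0.012], -0.3],
    [[0, 0, 0], [0, 0, -0.012], -0.3],
    [[0, 0, 0], [0, 0, -0.012], -0.3],
    [[0, 0, 0], [0, 0, -0.01], -0.3],
    [[0, 0, 0], [0, 0, -0.008], -0.3],
    [[0, 0, 0], [0, 0, -0.004], -0.3],
    [[0, 0, 0], [0, 0, 0], -0.3],
    [[0, 0, 0], [0, 0, 0], -0.3]
  ]
}}

```text
clock: 2.27
eef_pos: [579.5, -277.9, 46.2]
orientation: [0.0, 0.708, 0.706, 0.0]
force: [0.3, -0.0, -0.1]
opening: 0.647
```

```bash
python3 - <<'E'
from h import *
s=robot.read_state();print(s['clock'],s['eef_pos'],s['orientation'],s['force'])
p,d=grab('side','b'); c=p[80:240,200:420];cv2.imwrite('pics/b1.png',cv2.resize(c,None,fx=3,fy=3,interpolation=cv2.INTER_CUBIC)[:,:,::-1])
E
```

```text
2.2667 [ 579.48502396 -277.93608555   46.19627484] [2.09844597e-04 7.08226881e-01 7.05984871e-01 5.72802539e-05] [ 0.33125516 -0.0380992  -0.11241151]
```

View pics/b1.png

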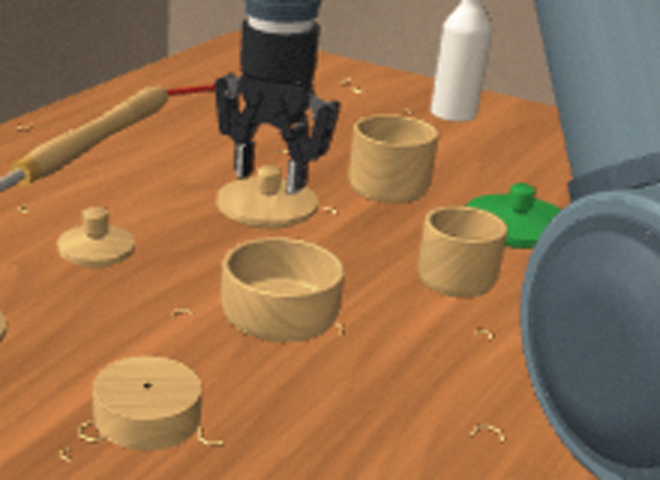

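Jaws straddle lid108's knob at about (268,180) in the crop. I lower 4 mm and close.

{"method": "play_rows", "body": {
  "steps": [
    [[0, 0, 0], [0, 0, -0.004], -0.3],
    [[0, 0, 0], [0, 0, 0], 0.2],
    [[0, 0, 0], [0, 0, 0], 0.5],
    [[0, 0, 0], [0, 0, 0], 1],
    [[0, 0, 0], [0, 0, 0], 1],
    [[0, 0, 0], [0, 0, 0], 1],
    [[0, 0, 0], [0, 0, 0], 1],
    [[0, 0, 0], [0, 0, 0], 1]
  ],
  "force": 40
}}

```text
clock: 2.98
eef_pos: [579.6, -277.8, 42.2]
orientation: [0.0, 0.708, 0.706, 0.0]
force: [0.2, -0.2, 2.6]
opening: 0.277
```

{"method": "play_rows", "body": {
  "steps": [
    [[0, 0, 0], [0, 0, 0.005], 1],
    [[0, 0, 0], [0, 0, 0.015], 1],
    [[0, 0, 0], [0, 0, 0.02], 1],
    [[0, 0, 0], [0, 0, 0.02], 1],
    [[0, 0, 0], [0, 0, 0.015], 1],
    [[0, 0, 0], [0, 0, 0.005], 1],
    [[0, 0, 0], [0, 0, 0], 1]
  ]
}}

```text
clock: 3.57
eef_pos: [580.3, -278.3, 123.4]
orientation: [0.001, 0.708, 0.706, 0.0]
force: [-0.6, 0.2, -0.7]
opening: 0.275
```

{"method": "play_rows", "body": {
  "steps": [
    [[0, 0, 0], [-0.01, 0.013, 0], 1],
    [[0, 0, 0], [-0.018, 0.025, 0], 1],
    [[0, 0, 0], [-0.02, 0.028, 0], 1],
    [[0, 0, 0], [-0.02, 0.028, 0], 1],
    [[0, 0, 0], [-0.02, 0.028, 0], 1],
    [[0, 0, 0], [-0.018, 0.025, 0], 1],
    [[0, 0, 0], [-0.012, 0.014, 0], 1],
    [[0, 0, 0], [-0.005, 0.005, 0], 1]
  ]
}}

```text
clock: 4.23
eef_pos: [452.4, -108.8, 120.1]
orientation: [-0.003, 0.707, 0.707, -0.001]
force: [-0.5, 0.2, -0.9]
opening: 0.28
```

{"method": "play_rows", "body": {
  "steps": [
    [[0, 0, 0], [0, 0, 0], 1],
    [[0, 0, 0], [0, 0, 0], 1],
    [[0, 0, 0], [0, 0, 0], 1],
    [[0, 0, 0], [0, 0, 0], 1],
    [[0, 0, 0], [0, 0, 0], 1]
  ]
}}

```text
clock: 4.65
eef_pos: [457.3, -112.6, 121.8]
orientation: [0.0, 0.709, 0.706, 0.0]
force: [-0.4, 0.4, -1.3]
opening: 0.274
```

```bash
cat > look.py <<'E'
from h import *
import sys
tag=sys.argv[1]
s=robot.read_state();print(s['clock'],np.round(s['eef_pos'],1),np.round(s['orientation'],3),np.round(s['force'],1),round(s['opening'],3),'j',np.round(s['joints'],2))
ims=[]
for n in('side','top'):
    p,d=grab(n,tag); W=pts(n,d); x,y,z=s['eef_pos']
    c=optics.calibration(n);T=np.linalg.inv(np.array(c['pose']));K=np.array(c['intrinsics'])
    q=T[:3,:3]@np.array([x,y,z-25])+T[:3,3];u,v=(K@q/q[2])[:2]
    u=int(np.clip(u,80,432));v=int(np.clip(v,80,304)); cr=p[v-80:v+80,u-80:u+80]
    ims.append(cv2.resize(cr,(400,400),interpolation=cv2.INTER_CUBIC)); print(n,'crop origin',u-80,v-80)
cv2.imwrite(f'pics/{tag}.png',np.hstack(ims)[:,:,::-1])
E
python3 look.py c
```

```text
4.65 [ 457.3 -112.6  121.8] [0.    0.709 0.706 0.   ] [-0.4  0.4 -1.3] 0.274 j [-0.38  0.25 -0.44  0.88 -0.    1.2 ]
side crop origin 215 71
top crop origin 222 117
```

View pics/c.png

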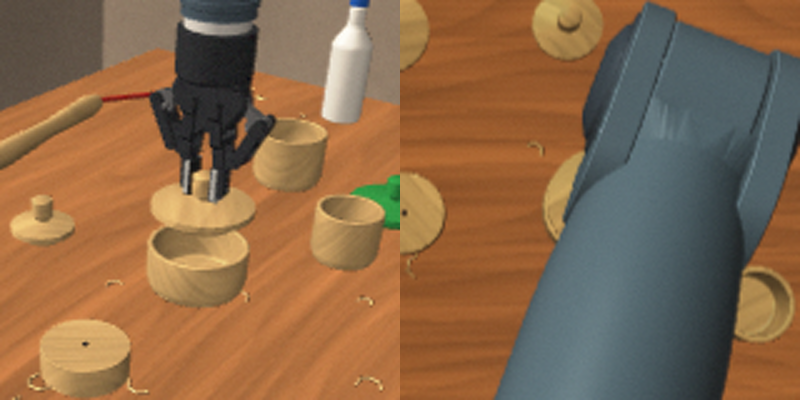

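lid108 is held level over box108. I measure the lid-to-box offset within the side view.

```bash
cat > off.py <<'E'
from h import *
import sys
def held(tag,D,zoff,c0):
    z=np.load(f'{tag}_side.npz');d=z['d'];p=z['p'];W=pts('side',d)
    hsv=cv2.cvtColor(p,cv2.COLOR_RGB2HSV)
    wood=(d>0)&(hsv[...,1]>70)&(hsv[...,2]>60)
    Q=W[wood&(np.hypot(W[...,0]-c0[0],W[...,1]-c0[1])<D/2+15)&(W[...,2]>zoff+9)&(W[...,2]<zoff+20)]
    # outermost points per visible rim: keep rim outer edge via fixed radius circle through hull pts
    c,r=cv2.minEnclosingCircle(Q[:,:2].astype(np.float32))
    print('held lid centre side',np.round(c,1),'D %.1f'%(2*r),'n',len(Q),'z',np.round(np.percentile(Q[:,2],[5,50,95]),1))
held(sys.argv[1],float(sys.argv[2]),float(sys.argv[3]),(float(sys.argv[4]),float(sys.argv[5])))
from m2 import meas,G
meas(sys.argv[1],'side',{sys.argv[6]:G[sys.argv[6]]})
E
python3 off.py c 108 80 457 -112 box108
```

```text
held lid centre side [ 455.6 -111.7] D 109.6 n 536 z [90.7 96.7 99.5]
side box108 ring [ 456.6 -110.3] rms 1.8 n 107 z48.4 encl [ 456.4 -109.2] 109.0
```

{"method": "play_rows", "body": {
  "steps": [
    [[0, 0, 0], [0.001, 0.001, -0.01], 1],
    [[0, 0, 0], [0, 0, -0.01], 1],
    [[0, 0, 0], [0, 0, -0.006], 1],
    [[0, 0, 0], [0, 0, -0.005], 1],
    [[0, 0, 0], [0, 0, -0.004], 1],
    [[0, 0, 0], [0, 0, -0.003], 1],
    [[0, 0, 0], [0, 0, -0.001], 1],
    [[0, 0, 0], [0, 0, 0], 1]
  ]
}}

```text
clock: 5.42
eef_pos: [457.3, -110.7, 82.7]
orientation: [-0.0, 0.708, 0.706, -0.0]
force: [-0.4, -0.4, -1.7]
opening: 0.274
```

{"method": "play_rows", "body": {
  "steps": [
    [[0, 0, 0], [0, 0, 0], 1],
    [[0, 0, 0], [0, 0, 0], 1],
    [[0, 0, 0], [0, 0, 0], 1]
  ]
}}

```text
clock: 5.67
eef_pos: [457.6, -110.8, 83.2]
orientation: [0.0, 0.708, 0.706, 0.0]
force: [-0.3, 0.8, -0.7]
opening: 0.273
```

Free hang is still showing (about 1 mm above seat), so I ease down.

{"method": "play_rows", "body": {
  "steps": [
    [[0, 0, 0], [0, 0, -0.001], 1],
    [[0, 0, 0], [0, 0, -0.001], 1],
    [[0, 0, 0], [0, 0, 0], 1],
    [[0, 0, 0], [0, 0, 0], 1]
  ]
}}

```text
clock: 6.0
eef_pos: [457.7, -110.9, 82.1]
orientation: [0.001, 0.708, 0.706, 0.0]
force: [-3.8, 0.9, 9.9]
opening: 0.274
```

```bash
python3 look.py d
```

```text
6.0 [ 457.7 -110.9   82.1] [0.001 0.708 0.706 0.   ] [-3.8  0.9  9.9] 0.274 j [-0.37  0.3  -0.5   0.78 -0.    1.2 ]
side crop origin 214 85
top crop origin 219 119
```

View pics/d.png

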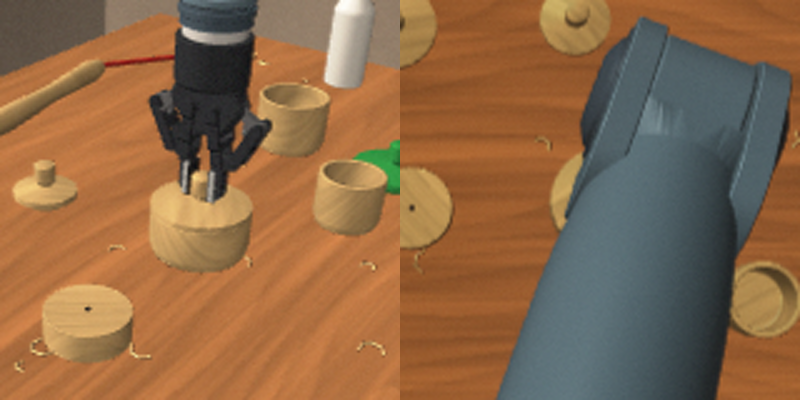

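The lid is seated: 10 N contact at the expected height. I release, rise, then go to lid76 at (655.7,-87).

{"method": "play_rows", "body": {
  "steps": [
    [[0, 0, 0], [0, 0, 0], 0.2],
    [[0, 0, 0], [0, 0, 0], 0],
    [[0, 0, 0], [0, 0, 0], -0.3],
    [[0, 0, 0], [0, 0, 0], -0.3],
    [[0, 0, 0], [0, 0, 0.01], -0.3],
    [[0, 0, 0], [0, 0, 0.02], -0.3],
    [[0, 0, 0], [0, 0, 0.03], -0.3],
    [[0, 0, 0], [0.01, 0, 0.02], -0.3]
  ]
}}

```text
clock: 6.77
eef_pos: [465.9, -110.4, 162.1]
orientation: [-0.001, 0.708, 0.706, -0.0]
force: [0.5, -1.1, 0.6]
opening: 0.651
```

{"method": "play_rows", "body": {
  "steps": [
    [[0, 0, 0], [0.028, 0.003, 0], -0.3],
    [[0, 0, 0], [0.03, 0.004, 0], -0.3],
    [[0, 0, 0], [0.03, 0.004, 0], -0.3],
    [[0, 0, 0], [0.03, 0.004, 0], -0.3],
    [[0, 0, 0], [0.03, 0.004, -0.01], -0.3],
    [[0, 0, 0], [0.025, 0.003, -0.02], -0.3],
    [[0, 0, 0], [0.015, 0.002, -0.02], -0.3],
    [[0, 0, 0], [0, 0, -0.015], -0.3]
  ]
}}

```text
clock: 7.43
eef_pos: [658.1, -86.2, 93.5]
orientation: [0.0, 0.708, 0.707, 0.0]
force: [0.4, -1.0, -1.0]
opening: 0.65
```

{"method": "play_rows", "body": {
  "steps": [
    [[0, 0, 0], [0, 0, 0], -0.3],
    [[0, 0, 0], [0, 0, 0], -0.3],
    [[0, 0, 0], [0, 0, 0], -0.3],
    [[0, 0, 0], [0, 0, 0], -0.3],
    [[0, 0, 0], [0, 0, 0], -0.3]
  ]
}}

```text
clock: 7.85
eef_pos: [655.9, -87.1, 97.6]
orientation: [0.001, 0.708, 0.706, 0.001]
force: [-0.3, -0.6, -0.1]
opening: 0.648
```

```bash
python3 look.py e; python3 m2.py e | grep -E 'side (box|lid76)'; python3 off.py e 108 40 457 -111 box108
```

```text
7.85 [655.9 -87.1  97.6] [0.001 0.708 0.706 0.001] [-0.3 -0.6 -0.1] 0.648 j [-0.23  0.62  0.09  1.03  0.    1.35]
side crop origin 151 62
top crop origin 210 41
side lid76 knob [653.5 -85.7  23.2] z48.4 n 33 rim [654.6 -86.3  77.9] n 264
side box108 ring [ 456.1 -109. ] rms 2.8 n 178 z54.0 encl [ 457.  -109.4] 109.7
side box76 ring [ 356.7 -267. ] rms 1.8 n 75 z60.3 encl [ 357.9 -266.9] 75.8
side box92 ring [ 507.9 -416. ] rms 2.1 n 56 z67.9 encl [ 507.1 -416.5] 94.1
side box60 ring [477.  429.6] rms 1.8 n 343 z79.4 encl [477.3 429.2] 61.0
held lid centre side [ 456.9 -109.3] D 109.7 n 569 z [51.  57.  59.5]
side box108 ring [ 456.1 -109. ] rms 2.8 n 178 z54.0 encl [ 457.  -109.4] 109.7
  return _methods._mean(a, axis=axis, dtype=dtype,
  ret = ret.dtype.type(ret / rcount)
```

View pics/e_side.png

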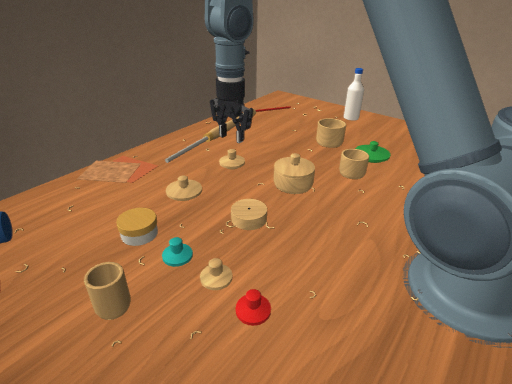

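lid108 sits level on its box at (294,175), with 95 % of its rim points at z 51–59.5 as expected. The arm is above lid76 at (231,158), so I descend 55 mm and grip.

{"method": "play_rows", "body": {
  "steps": [
    [[0, 0, 0], [0, 0, -0.012], -0.3],
    [[0, 0, 0], [0, 0, -0.012], -0.3],
    [[0, 0, 0], [0, 0, -0.012], -0.3],
    [[0, 0, 0], [0, 0, -0.01], -0.3],
    [[0, 0, 0], [0, 0, -0.006], -0.3],
    [[0, 0, 0], [0, 0, -0.003], -0.3],
    [[0, 0, 0], [0, 0, 0], -0.3],
    [[0, 0, 0], [0, 0, 0], -0.3]
  ]
}}

```text
clock: 8.62
eef_pos: [655.6, -86.8, 41.2]
orientation: [0.0, 0.708, 0.706, 0.0]
force: [-0.7, 0.4, 0.7]
opening: 0.653
```

{"method": "play_rows", "body": {
  "steps": [
    [[0, 0, 0], [0, 0, 0], 0],
    [[0, 0, 0], [0, 0, 0], 0.2],
    [[0, 0, 0], [0, 0, 0], 0.5],
    [[0, 0, 0], [0, 0, 0], 1],
    [[0, 0, 0], [0, 0, 0], 1],
    [[0, 0, 0], [0, 0, 0], 1],
    [[0, 0, 0], [0, 0, 0], 1],
    [[0, 0, 0], [0, 0, 0], 1]
  ]
}}

```text
clock: 9.28
eef_pos: [655.9, -86.8, 41.5]
orientation: [0.001, 0.708, 0.706, 0.0]
force: [0.9, 0.3, 5.2]
opening: 0.272
```

{"method": "play_rows", "body": {
  "steps": [
    [[0, 0, 0], [0, 0, 0.005], 1],
    [[0, 0, 0], [0, 0, 0.015], 1],
    [[0, 0, 0], [0, 0, 0.025], 1],
    [[0, 0, 0], [0, 0, 0.03], 1],
    [[0, 0, 0], [0, 0, 0.025], 1],
    [[0, 0, 0], [-0.008, -0.005, 0.015], 1],
    [[0, 0, 0], [-0.015, -0.009, 0.005], 1],
    [[0, 0, 0], [-0.025, -0.015, 0], 1]
  ]
}}

```text
clock: 9.95
eef_pos: [608.9, -115.7, 162.3]
orientation: [0.002, 0.707, 0.707, 0.001]
force: [-0.6, -1.8, -0.5]
opening: 0.273
```

{"method": "play_rows", "body": {
  "steps": [
    [[0, 0, 0], [-0.03, -0.018, 0], 1],
    [[0, 0, 0], [-0.03, -0.018, 0], 1],
    [[0, 0, 0], [-0.03, -0.018, 0], 1],
    [[0, 0, 0], [-0.03, -0.018, 0], 1],
    [[0, 0, 0], [-0.03, -0.018, 0], 1],
    [[0, 0, 0], [-0.03, -0.018, 0], 1],
    [[0, 0, 0], [-0.025, -0.015, 0], 1],
    [[0, 0, 0], [-0.02, -0.013, 0], 1]
  ]
}}

```text
clock: 10.62
eef_pos: [378.9, -251.7, 160.0]
orientation: [-0.001, 0.709, 0.706, -0.0]
force: [0.5, -0.3, 0.3]
opening: 0.278
```

{"method": "play_rows", "body": {
  "steps": [
    [[0, 0, 0], [-0.015, -0.01, 0], 1],
    [[0, 0, 0], [-0.01, -0.006, -0.01], 1],
    [[0, 0, 0], [0, 0, -0.015], 1],
    [[0, 0, 0], [0, 0, 0], 1],
    [[0, 0, 0], [0, 0, 0], 1],
    [[0, 0, 0], [0, 0, 0], 1],
    [[0, 0, 0], [0, 0, 0], 1],
    [[0, 0, 0], [0, 0, 0], 1]
  ]
}}

```text
clock: 11.28
eef_pos: [357.9, -267.9, 136.4]
orientation: [0.001, 0.708, 0.706, 0.0]
force: [0.8, 0.2, 0.1]
opening: 0.276
```

```bash
python3 look.py f; python3 off.py f 76 94 358 -268 box76
```

```text
11.2833 [ 357.9 -267.9  136.4] [0.001 0.708 0.706 0.   ] [0.8 0.2 0.1] 0.276 j [-0.78  0.19 -0.47  0.9   0.    0.79]
side crop origin 277 57
top crop origin 289 158
held lid centre side [ 356.2 -267.7] D 78.6 n 203 z [104.8 111.  113.6]
side box76 ring [ 356.6 -267.3] rms 1.7 n 60 z60.2 encl [ 356.3 -266.4] 77.1
```

View pics/f.png

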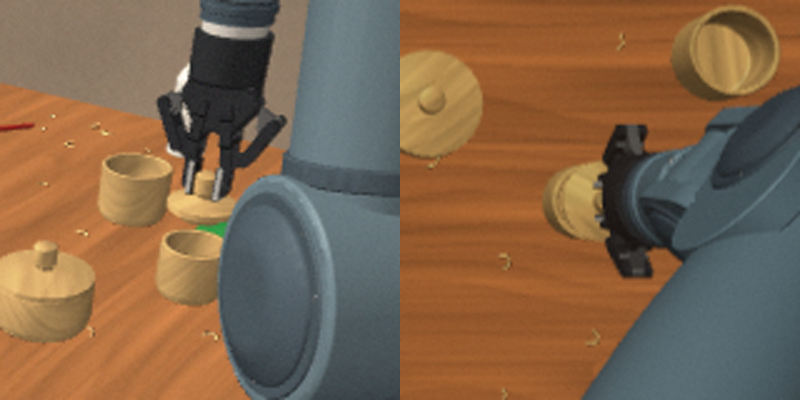

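lid76 is held level, within 1 mm of box76's axis in the side view. I lower it.

{"method": "play_rows", "body": {
  "steps": [
    [[0, 0, 0], [0, 0, -0.01], 1],
    [[0, 0, 0], [0, 0, -0.01], 1],
    [[0, 0, 0], [0, 0, -0.008], 1],
    [[0, 0, 0], [0, 0, -0.006], 1],
    [[0, 0, 0], [0, 0, -0.004], 1],
    [[0, 0, 0], [0, 0, -0.003], 1],
    [[0, 0, 0], [0, 0, -0.001], 1],
    [[0, 0, 0], [0, 0, 0], 1]
  ]
}}

```text
clock: 12.05
eef_pos: [357.4, -267.7, 93.9]
orientation: [0.0, 0.708, 0.706, 0.0]
force: [0.3, -0.2, -0.7]
opening: 0.277
```

{"method": "play_rows", "body": {
  "steps": [
    [[0, 0, 0], [0, 0, 0], 1],
    [[0, 0, 0], [0, 0, -0.001], 1],
    [[0, 0, 0], [0, 0, 0], 1],
    [[0, 0, 0], [0, 0, 0], 1]
  ]
}}

```text
clock: 12.38
eef_pos: [357.8, -268.1, 93.5]
orientation: [0.001, 0.708, 0.706, 0.0]
force: [-0.4, 2.0, 4.7]
opening: 0.278
```

Contact at exactly the expected height. I release, then go to lid92.

{"method": "play_rows", "body": {
  "steps": [
    [[0, 0, 0], [0, 0, 0], 0.2],
    [[0, 0, 0], [0, 0, 0], 0],
    [[0, 0, 0], [0, 0, 0], -0.3],
    [[0, 0, 0], [0, 0, 0], -0.3],
    [[0, 0, 0], [0, 0, 0.01], -0.3],
    [[0, 0, 0], [0, 0, 0.025], -0.3],
    [[0, 0, 0], [0, 0, 0.03], -0.3],
    [[0, 0, 0], [0.006, 0.008, 0.02], -0.3]
  ]
}}

```text
clock: 13.05
eef_pos: [363.2, -260.7, 179.7]
orientation: [0.001, 0.709, 0.705, -0.0]
force: [0.5, -0.5, -0.7]
opening: 0.651
```

{"method": "play_rows", "body": {
  "steps": [
    [[0, 0, 0], [0.015, 0.019, 0], -0.3],
    [[0, 0, 0], [0.02, 0.026, 0], -0.3],
    [[0, 0, 0], [0.024, 0.031, 0], -0.3],
    [[0, 0, 0], [0.024, 0.031, 0], -0.3],
    [[0, 0, 0], [0.024, 0.031, 0], -0.3],
    [[0, 0, 0], [0.024, 0.031, 0], -0.3],
    [[0, 0, 0], [0.024, 0.031, 0], -0.3],
    [[0, 0, 0], [0.024, 0.031, 0], -0.3]
  ]
}}

```text
clock: 13.72
eef_pos: [543.1, -26.9, 177.7]
orientation: [0.0, 0.708, 0.706, -0.0]
force: [1.2, -1.0, 0.1]
opening: 0.651
```

{"method": "play_rows", "body": {
  "steps": [
    [[0, 0, 0], [0.024, 0.031, 0], -0.3],
    [[0, 0, 0], [0.024, 0.031, -0.01], -0.3],
    [[0, 0, 0], [0.024, 0.031, -0.02], -0.3],
    [[0, 0, 0], [0.02, 0.026, -0.025], -0.3],
    [[0, 0, 0], [0.015, 0.017, -0.02], -0.3],
    [[0, 0, 0], [0, 0, -0.005], -0.3],
    [[0, 0, 0], [0, 0, 0], -0.3],
    [[0, 0, 0], [0, 0, 0], -0.3]
  ]
}}

```text
clock: 14.38
eef_pos: [647.3, 105.2, 98.5]
orientation: [-0.0, 0.708, 0.706, -0.001]
force: [-0.1, -0.2, 0.2]
opening: 0.65
```

{"method": "play_rows", "body": {
  "steps": [
    [[0, 0, 0], [0, 0, 0], -0.3],
    [[0, 0, 0], [0, 0, 0], -0.3],
    [[0, 0, 0], [0, 0, 0], -0.3]
  ]
}}

```text
clock: 14.63
eef_pos: [648.5, 104.7, 100.5]
orientation: [0.001, 0.709, 0.706, 0.001]
force: [-0.2, 0.5, 0.6]
opening: 0.654
```

```bash
python3 look.py g; python3 m2.py g 2>/dev/null| grep -E 'side (box|lid92)|top lid92'; python3 off.py g 76 52 357.5 -268 box76
```

```text
14.6333 [648.5 104.7 100.5] [0.001 0.709 0.706 0.001] [-0.2  0.5  0.6] 0.654 j [ 0.06  0.61  0.07  1.03 -0.    1.64]
side crop origin 102 87
top crop origin 134 43
top lid92 knob [nan nan nan] z48.8 n 6 rim [646.9  92.   86.7] n 363
side lid92 knob [649.9 107.8  26.7] z48.3 n 51 rim [648.9 106.5  96.2] n 550
side box108 ring [ 456.2 -108.8] rms 3.2 n 174 z53.3 encl [ 458.6 -109.5] 111.5
side box76 ring [ 357. -266.] rms 2.2 n 103 z64.9 encl [ 358.  -266.4] 78.9
side box92 ring [ 508.  -416.7] rms 1.8 n 55 z68.0 encl [ 509.6 -414.7] 93.4
side box60 ring [476.7 429.5] rms 1.8 n 353 z79.4 encl [477.3 429.2] 60.8
held lid centre side [ 358.  -266.4] D 78.9 n 256 z [62.4 68.7 71.6]
side box76 ring [ 357. -266.] rms 2.2 n 103 z64.9 encl [ 358.  -266.4] 78.9
```

View pics/g_side.png

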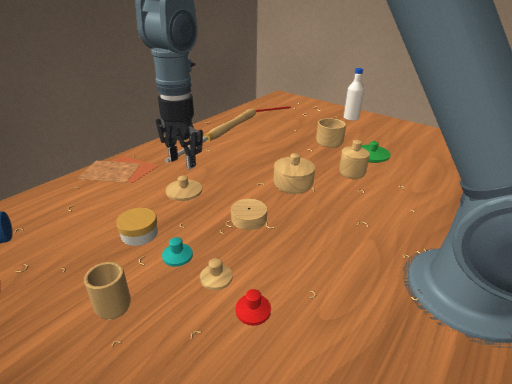

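lid76 is home on its box at (354,160). The TCP is above lid92 at (184,187). I correct by (+1.5,+2) mm and descend.

{"method": "play_rows", "body": {
  "steps": [
    [[0, 0, 0], [0.0015, 0.002, -0.012], -0.3],
    [[0, 0, 0], [0, 0, -0.013], -0.3],
    [[0, 0, 0], [0, 0, -0.012], -0.3],
    [[0, 0, 0], [0, 0, -0.011], -0.3],
    [[0, 0, 0], [0, 0, -0.006], -0.3],
    [[0, 0, 0], [0, 0, -0.004], -0.3],
    [[0, 0, 0], [0, 0, 0], -0.3],
    [[0, 0, 0], [0, 0, 0], -0.3]
  ]
}}

```text
clock: 15.4
eef_pos: [649.7, 107.6, 41.0]
orientation: [0.0, 0.708, 0.706, 0.0]
force: [0.5, 0.2, 0.5]
opening: 0.651
```

{"method": "play_rows", "body": {
  "steps": [
    [[0, 0, 0], [0, 0, 0], 0],
    [[0, 0, 0], [0, 0, 0], 0.2],
    [[0, 0, 0], [0, 0, 0], 0.5],
    [[0, 0, 0], [0, 0, 0], 1],
    [[0, 0, 0], [0, 0, 0], 1],
    [[0, 0, 0], [0, 0, 0], 1],
    [[0, 0, 0], [0, 0, 0], 1],
    [[0, 0, 0], [0, 0, 0], 1]
  ]
}}

```text
clock: 16.07
eef_pos: [650.3, 107.7, 41.8]
orientation: [0.001, 0.708, 0.706, 0.001]
force: [-0.7, -0.4, 5.6]
opening: 0.271
```

{"method": "play_rows", "body": {
  "steps": [
    [[0, 0, 0], [0, 0, 0.005], 1],
    [[0, 0, 0], [0, 0, 0.015], 1],
    [[0, 0, 0], [0, 0, 0.025], 1],
    [[0, 0, 0], [0, 0, 0.03], 1],
    [[0, 0, 0], [0, 0, 0.025], 1],
    [[0, 0, 0], [-0.003, -0.01, 0.015], 1],
    [[0, 0, 0], [-0.005, -0.02, 0.005], 1],
    [[0, 0, 0], [-0.008, -0.03, 0], 1]
  ]
}}

```text
clock: 16.73
eef_pos: [634.9, 49.0, 163.0]
orientation: [0.001, 0.707, 0.707, 0.002]
force: [1.0, -0.0, -0.5]
opening: 0.271
```

{"method": "play_rows", "body": {
  "steps": [
    [[0, 0, 0], [-0.01, -0.037, 0], 1],
    [[0, 0, 0], [-0.01, -0.037, 0], 1],
    [[0, 0, 0], [-0.01, -0.037, 0], 1],
    [[0, 0, 0], [-0.01, -0.037, 0], 1],
    [[0, 0, 0], [-0.01, -0.037, 0], 1],
    [[0, 0, 0], [-0.01, -0.037, 0], 1],
    [[0, 0, 0], [-0.01, -0.037, 0], 1],
    [[0, 0, 0], [-0.01, -0.037, 0], 1]
  ]
}}

```text
clock: 17.4
eef_pos: [552.3, -249.8, 160.5]
orientation: [-0.001, 0.708, 0.706, -0.0]
force: [0.4, -0.6, 0.0]
opening: 0.271
```

{"method": "play_rows", "body": {
  "steps": [
    [[0, 0, 0], [-0.01, -0.037, 0], 1],
    [[0, 0, 0], [-0.01, -0.037, 0], 1],
    [[0, 0, 0], [-0.01, -0.035, 0], 1],
    [[0, 0, 0], [-0.008, -0.03, 0], 1],
    [[0, 0, 0], [-0.006, -0.02, 0], 1],
    [[0, 0, 0], [-0.002, -0.01, 0], 1],
    [[0, 0, 0], [0, 0, 0], 1],
    [[0, 0, 0], [0, 0, 0], 1]
  ]
}}

```text
clock: 18.07
eef_pos: [507.5, -416.6, 160.4]
orientation: [-0.001, 0.708, 0.706, 0.0]
force: [0.1, 0.2, -1.3]
opening: 0.28
```

{"method": "play_rows", "body": {
  "steps": [
    [[0, 0, 0], [0, 0, 0], 1],
    [[0, 0, 0], [0, 0, 0], 1],
    [[0, 0, 0], [0, 0, 0], 1],
    [[0, 0, 0], [0, 0, 0], 1]
  ]
}}

```text
clock: 18.4
eef_pos: [508.1, -416.2, 161.0]
orientation: [-0.0, 0.708, 0.707, 0.0]
force: [0.3, 0.0, -2.0]
opening: 0.274
```

```bash
python3 look.py i; python3 off.py i 92 118 508 -417 box92
```

```text
18.4 [ 508.1 -416.2  161. ] [-0.     0.708  0.707  0.   ] [ 0.3  0.  -2. ] 0.274 j [-0.78  0.58  0.18  1.17  0.    0.79]
side crop origin 254 22
top crop origin 352 94
held lid centre side [ 505.9 -415.3] D 96.5 n 201 z [128.6 135.1 137.4]
side box92 ring [ 508.  -416.4] rms 1.8 n 57 z68.2 encl [ 509.3 -415. ] 92.7
```

View pics/i.png

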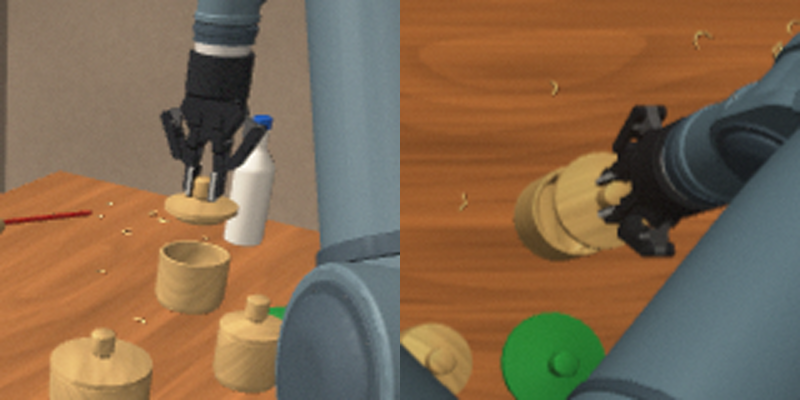

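lid92 is held level over box92. I nudge (+1,-1) mm and lower it.

{"method": "play_rows", "body": {
  "steps": [
    [[0, 0, 0], [0.001, -0.001, -0.014], 1],
    [[0, 0, 0], [0, 0, -0.014], 1],
    [[0, 0, 0], [0, 0, -0.01], 1],
    [[0, 0, 0], [0, 0, -0.008], 1],
    [[0, 0, 0], [0, 0, -0.006], 1],
    [[0, 0, 0], [0, 0, -0.004], 1],
    [[0, 0, 0], [0, 0, -0.001], 1],
    [[0, 0, 0], [0, 0, 0], 1]
  ]
}}

```text
clock: 19.17
eef_pos: [508.6, -418.4, 103.9]
orientation: [-0.0, 0.708, 0.706, 0.0]
force: [-0.1, 0.1, -1.2]
opening: 0.276
```

{"method": "play_rows", "body": {
  "steps": [
    [[0, 0, 0], [0, 0, 0], 1],
    [[0, 0, 0], [0, 0, 0], 1],
    [[0, 0, 0], [0, 0, 0], 1]
  ]
}}

```text
clock: 19.42
eef_pos: [508.9, -418.7, 104.6]
orientation: [0.001, 0.708, 0.706, 0.0]
force: [0.1, -0.7, -1.1]
opening: 0.273
```

{"method": "play_rows", "body": {
  "steps": [
    [[0, 0, 0], [0, 0.001, -0.001], 1],
    [[0, 0, 0], [0, 0, -0.001], 1],
    [[0, 0, 0], [0, 0, -0.001], 1],
    [[0, 0, 0], [0, 0, 0], 1],
    [[0, 0, 0], [0, 0, 0], 1],
    [[0, 0, 0], [0, 0, 0], 1]
  ]
}}

```text
clock: 19.92
eef_pos: [508.7, -417.4, 101.8]
orientation: [0.0, 0.708, 0.706, 0.0]
force: [-0.8, 2.1, 5.8]
opening: 0.272
```

Seated at 101.8 mm, with 6 N contact. I release, then travel to lid60.

{"method": "play_rows", "body": {
  "steps": [
    [[0, 0, 0], [0, 0, 0], 0.2],
    [[0, 0, 0], [0, 0, 0], 0],
    [[0, 0, 0], [0, 0, 0], -0.3],
    [[0, 0, 0], [0, 0, 0], -0.3],
    [[0, 0, 0], [0, 0, 0.01], -0.3],
    [[0, 0, 0], [0, 0, 0.025], -0.3],
    [[0, 0, 0], [0, 0, 0.03], -0.3],
    [[0, 0, 0], [-0.002, 0.01, 0.02], -0.3]
  ]
}}

```text
clock: 20.58
eef_pos: [507.1, -409.2, 188.8]
orientation: [0.002, 0.709, 0.706, -0.0]
force: [1.1, -0.7, 0.4]
opening: 0.647
```

{"method": "play_rows", "body": {
  "steps": [
    [[0, 0, 0], [-0.004, 0.021, 0], -0.3],
    [[0, 0, 0], [-0.006, 0.032, 0], -0.3],
    [[0, 0, 0], [-0.007, 0.037, 0], -0.3],
    [[0, 0, 0], [-0.007, 0.037, 0], -0.3],
    [[0, 0, 0], [-0.007, 0.037, 0], -0.3],
    [[0, 0, 0], [-0.007, 0.037, 0], -0.3],
    [[0, 0, 0], [-0.007, 0.037, 0], -0.3],
    [[0, 0, 0], [-0.007, 0.037, 0], -0.3]
  ]
}}

```text
clock: 21.25
eef_pos: [454.1, -130.9, 186.7]
orientation: [0.001, 0.708, 0.706, 0.0]
force: [-0.0, 0.3, -1.0]
opening: 0.649
```

{"method": "play_rows", "body": {
  "steps": [
    [[0, 0, 0], [-0.007, 0.037, 0], -0.3],
    [[0, 0, 0], [-0.007, 0.037, 0], -0.3],
    [[0, 0, 0], [-0.007, 0.037, 0], -0.3],
    [[0, 0, 0], [-0.007, 0.037, 0], -0.3],
    [[0, 0, 0], [-0.007, 0.037, 0], -0.3],
    [[0, 0, 0], [-0.007, 0.037, 0], -0.3],
    [[0, 0, 0], [-0.007, 0.037, 0], -0.3],
    [[0, 0, 0], [-0.007, 0.037, 0], -0.3]
  ]
}}

```text
clock: 21.92
eef_pos: [398.2, 165.4, 186.9]
orientation: [0.0, 0.708, 0.706, 0.001]
force: [1.3, 0.1, 0.1]
opening: 0.651
```

```bash
python3 look.py k; python3 off.py k 92 60 508.5 -417.5 box92; python3 m2.py k 2>/dev/null|grep -E 'lid60|box60'
```

```text
21.9167 [398.2 165.4 186.9] [0.    0.708 0.706 0.001] [1.3 0.1 0.1] 0.651 j [ 0.25  0.12 -0.42  1.03 -0.    1.82]
side crop origin 165 100
top crop origin 102 141
held lid centre side [ 507.2 -415.7] D 94.3 n 232 z [70.5 76.3 79.5]
side box92 ring [ 507.4 -416.1] rms 3.5 n 113 z73.8 encl [ 507.2 -415.7] 94.3
top lid60 knob [nan nan nan] znan n 0 rim [nan nan nan] n 0
top box60 ring [475. 427.] rms nan n 0 znan encl [0. 0.] 0.0
side lid60 knob [378.7 275.9  26.4] z49.0 n 128 rim [380.1 275.4  61.8] n 540
side box60 ring [476.7 429.5] rms 1.8 n 353 z79.5 encl [477.4 429.9] 61.4
```

View pics/k_side.png

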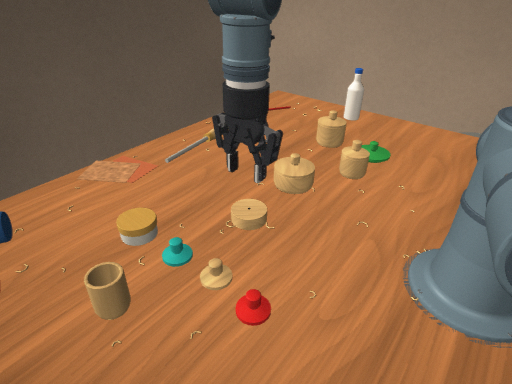

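lid92 is home, with its rim at z 70–80. The plain lid60 at (215,275) is next; the red and turquoise ones stay.

{"method": "play_rows", "body": {
  "steps": [
    [[0, 0, 0], [-0.006, 0.035, -0.01], -0.3],
    [[0, 0, 0], [-0.006, 0.033, -0.02], -0.3],
    [[0, 0, 0], [-0.004, 0.025, -0.025], -0.3],
    [[0, 0, 0], [-0.003, 0.015, -0.02], -0.3],
    [[0, 0, 0], [0, 0.003, -0.01], -0.3],
    [[0, 0, 0], [0, 0, 0], -0.3],
    [[0, 0, 0], [0, 0, 0], -0.3],
    [[0, 0, 0], [0, 0, 0], -0.3]
  ]
}}

```text
clock: 22.68
eef_pos: [380.7, 273.9, 102.1]
orientation: [0.0, 0.709, 0.705, 0.001]
force: [0.4, 0.5, 1.3]
opening: 0.649
```

{"method": "play_rows", "body": {
  "steps": [
    [[0, 0, 0], [0, 0, 0], -0.3],
    [[0, 0, 0], [0, 0, 0], -0.3],
    [[0, 0, 0], [0, 0, 0], -0.3]
  ]
}}

```text
clock: 22.93
eef_pos: [380.4, 274.4, 101.8]
orientation: [0.0, 0.709, 0.706, 0.001]
force: [-0.4, 0.5, -0.1]
opening: 0.651
```

{"method": "play_rows", "body": {
  "steps": [
    [[0, 0, 0], [-0.0005, 0.0005, -0.014], -0.3],
    [[0, 0, 0], [0, 0, -0.014], -0.3],
    [[0, 0, 0], [0, 0, -0.012], -0.3],
    [[0, 0, 0], [0, 0, -0.01], -0.3],
    [[0, 0, 0], [0, 0, -0.006], -0.3],
    [[0, 0, 0], [0, 0, -0.003], -0.3],
    [[0, 0, 0], [0, 0, 0], -0.3],
    [[0, 0, 0], [0, 0, 0], -0.3]
  ]
}}

```text
clock: 23.6
eef_pos: [379.4, 275.2, 42.3]
orientation: [0.0, 0.708, 0.706, 0.0]
force: [0.1, 0.1, -0.3]
opening: 0.649
```

{"method": "play_rows", "body": {
  "steps": [
    [[0, 0, 0], [0, 0, 0], 0],
    [[0, 0, 0], [0, 0, 0], 0.2],
    [[0, 0, 0], [0, 0, 0], 0.5],
    [[0, 0, 0], [0, 0, 0], 1],
    [[0, 0, 0], [0, 0, 0], 1],
    [[0, 0, 0], [0, 0, 0], 1],
    [[0, 0, 0], [0, 0, 0], 1],
    [[0, 0, 0], [0, 0, 0], 1]
  ]
}}

```text
clock: 24.27
eef_pos: [379.5, 275.4, 42.4]
orientation: [0.0, 0.708, 0.706, 0.001]
force: [-0.6, 0.0, 5.9]
opening: 0.276
```

{"method": "play_rows", "body": {
  "steps": [
    [[0, 0, 0], [0, 0, 0.005], 1],
    [[0, 0, 0], [0, 0, 0.015], 1],
    [[0, 0, 0], [0, 0, 0.025], 1],
    [[0, 0, 0], [0, 0, 0.03], 1],
    [[0, 0, 0], [0, 0, 0.025], 1],
    [[0, 0, 0], [0.006, 0.009, 0.013], 1],
    [[0, 0, 0], [0.012, 0.019, 0.005], 1],
    [[0, 0, 0], [0.016, 0.025, 0], 1]
  ]
}}

```text
clock: 24.93
eef_pos: [413.3, 328.0, 161.9]
orientation: [0.0, 0.709, 0.706, 0.001]
force: [1.0, 0.7, -0.7]
opening: 0.277
```

{"method": "play_rows", "body": {
  "steps": [
    [[0, 0, 0], [0.018, 0.028, 0], 1],
    [[0, 0, 0], [0.018, 0.028, 0], 1],
    [[0, 0, 0], [0.014, 0.022, 0], 1],
    [[0, 0, 0], [0.01, 0.016, 0], 1],
    [[0, 0, 0], [0.004, 0.006, 0], 1],
    [[0, 0, 0], [0, 0, 0], 1],
    [[0, 0, 0], [0, 0, 0], 1],
    [[0, 0, 0], [0, 0, 0], 1]
  ]
}}

```text
clock: 25.6
eef_pos: [476.2, 426.9, 159.7]
orientation: [0.0, 0.708, 0.706, -0.001]
force: [-0.2, -0.6, -0.5]
opening: 0.276
```

{"method": "play_rows", "body": {
  "steps": [
    [[0, 0, 0], [0, 0, 0], 1],
    [[0, 0, 0], [0, 0, 0], 1],
    [[0, 0, 0], [0, 0, 0], 1],
    [[0, 0, 0], [0, 0, 0], 1]
  ]
}}

```text
clock: 25.93
eef_pos: [476.9, 427.7, 160.2]
orientation: [0.0, 0.708, 0.706, 0.0]
force: [0.0, -0.5, -0.2]
opening: 0.276
```

```bash
python3 look.py n; python3 off.py n 60 118 477 428 box60
```

```text
25.9333 [476.9 427.7 160.2] [0.    0.708 0.706 0.   ] [ 0.  -0.5 -0.2] 0.276 j [ 0.63  0.55  0.12  1.14 -0.    2.21]
side crop origin 16 168
top crop origin 0 108
held lid centre side [476.  427.5] D 60.7 n 576 z [128.7 135.6 137.7]
side box60 ring [476.8 429.5] rms 1.7 n 330 z79.4 encl [477.4 429.9] 60.7
```

View pics/n.png

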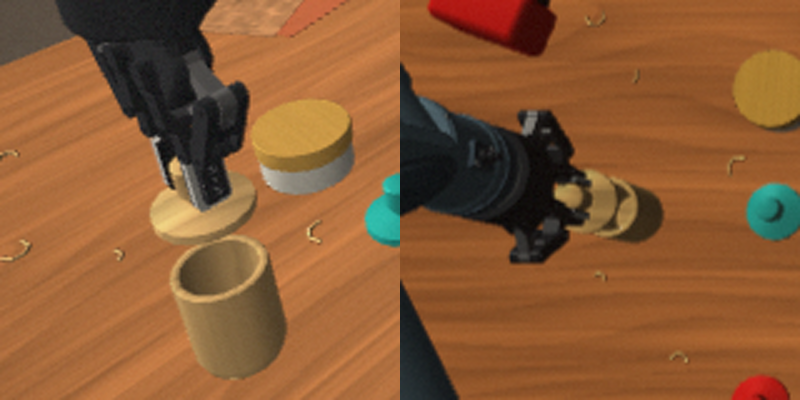

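lid60 is held level, and the box axis is about (+1,+2) mm away in the same view. I correct that and lower it.

{"method": "play_rows", "body": {
  "steps": [
    [[0, 0, 0], [0.001, 0.0015, -0.012], 1],
    [[0, 0, 0], [0, 0, -0.011], 1],
    [[0, 0, 0], [0, 0, -0.009], 1],
    [[0, 0, 0], [0, 0, -0.006], 1],
    [[0, 0, 0], [0, 0, -0.004], 1],
    [[0, 0, 0], [0, 0, -0.003], 1],
    [[0, 0, 0], [0, 0, -0.001], 1],
    [[0, 0, 0], [0, 0, 0], 1]
  ]
}}

```text
clock: 26.7
eef_pos: [478.0, 429.6, 113.7]
orientation: [0.0, 0.708, 0.706, -0.0]
force: [0.0, -0.0, -0.0]
opening: 0.276
```

{"method": "play_rows", "body": {
  "steps": [
    [[0, 0, 0], [0, 0, 0], 1],
    [[0, 0, 0], [0, 0, 0], 1],
    [[0, 0, 0], [0, 0, -0.001], 1],
    [[0, 0, 0], [0, 0, 0], 1],
    [[0, 0, 0], [0, 0, 0], 1]
  ]
}}

```text
clock: 27.12
eef_pos: [478.1, 429.7, 113.0]
orientation: [0.0, 0.708, 0.706, 0.0]
force: [0.1, -0.3, -0.4]
opening: 0.276
```

{"method": "play_rows", "body": {
  "steps": [
    [[0, 0, 0], [0, 0, -0.001], 1],
    [[0, 0, 0], [0, 0, 0], 1],
    [[0, 0, 0], [0, 0, 0], 1],
    [[0, 0, 0], [0, 0, 0], 1]
  ]
}}

```text
clock: 27.45
eef_pos: [478.3, 429.8, 112.6]
orientation: [0.0, 0.708, 0.706, 0.001]
force: [-0.9, -0.8, 4.5]
opening: 0.274
```

Contact at the expected height (112.4). I release and withdraw upward.

{"method": "play_rows", "body": {
  "steps": [
    [[0, 0, 0], [0, 0, 0], 0.2],
    [[0, 0, 0], [0, 0, 0], 0],
    [[0, 0, 0], [0, 0, 0], -0.3],
    [[0, 0, 0], [0, 0, 0], -0.3],
    [[0, 0, 0], [0, 0, 0.01], -0.3],
    [[0, 0, 0], [0, 0, 0.025], -0.3],
    [[0, 0, 0], [0, 0, 0.03], -0.3],
    [[0, 0, 0], [0, 0, 0.03], -0.3]
  ]
}}

```text
clock: 28.12
eef_pos: [477.5, 429.2, 207.9]
orientation: [-0.0, 0.708, 0.706, -0.001]
force: [0.4, 0.1, 0.5]
opening: 0.649
```

{"method": "play_rows", "body": {
  "steps": [
    [[0, 0, 0], [0, -0.02, 0.02], -0.3],
    [[0, 0, 0], [0, -0.035, 0.01], -0.3],
    [[0, 0, 0], [0, -0.035, 0], -0.3],
    [[0, 0, 0], [0, -0.035, 0], -0.3],
    [[0, 0, 0], [0, -0.035, 0], -0.3],
    [[0, 0, 0], [0, -0.035, 0], -0.3],
    [[0, 0, 0], [0, -0.035, 0], -0.3],
    [[0, 0, 0], [0, -0.02, 0], -0.3]
  ]
}}

```text
clock: 28.78
eef_pos: [477.8, 176.6, 237.8]
orientation: [0.001, 0.709, 0.705, -0.0]
force: [0.7, -0.2, 0.1]
opening: 0.649
```

{"method": "play_rows", "body": {
  "steps": [
    [[0, 0, 0], [0, 0, 0], -0.3],
    [[0, 0, 0], [0, 0, 0], -0.3],
    [[0, 0, 0], [0, 0, 0], -0.3],
    [[0, 0, 0], [0, 0, 0], -0.3]
  ]
}}

```text
clock: 29.12
eef_pos: [478.2, 180.6, 237.2]
orientation: [0.0, 0.708, 0.707, 0.0]
force: [-0.7, 0.7, -0.6]
opening: 0.647
```

```bash
python3 look.py z; cat > fin.py <<'E'
from h import *
B={'108':(457,-110.5,40),'76':(357.7,-267.5,52),'92':(508,-416.5,60),'60':(477.5,429,70)}
for cam in('side','top'):
    z=np.load(f'z_{cam}.npz');d=z['d'];W=pts(cam,d)[d>0]
    for k,(x,y,h) in B.items():
        D=float(k);r=np.hypot(W[:,0]-x,W[:,1]-y)
        Q=W[(r<D/2+12)&(W[:,2]>h+12)&(W[:,2]<h+26)]
        ring=W[(r<D/2-3)&(r>15)&(W[:,2]>h+12)&(W[:,2]<h+26)]
        K=W[(r<16)&(W[:,2]>h+43)]
        if len(ring)<20: print(cam,k,'few');continue
        A=np.c_[ring[:,:2]-[x,y],np.ones(len(ring))];s=np.linalg.lstsq(A,ring[:,2],rcond=None)[0]
        c,_=cv2.minEnclosingCircle(Q[:,:2].astype(np.float32))
        # lower box body centre (side view only sees near half)
        print(cam,k,'lid c',np.round(c,1),'tilt deg',np.round(np.degrees(s[:2]),1),'surf z-origin %.1f'%(s[2]-h),'knob top-(h) %.1f'%(np.median(K[:,2])-h) if len(K)>5 else '')
E
python3 fin.py
```

```text
29.1167 [478.2 180.6 237.2] [0.    0.708 0.707 0.   ] [-0.7  0.7 -0.6] 0.647 j [ 0.24  0.25 -0.13  1.19  0.    1.81]
side crop origin 127 67
top crop origin 92 102
side 108 lid c [ 458.1 -110. ] tilt deg [ 0.2 -0.1] surf z-origin 17.9 knob top-(h) 48.1
side 76 lid c [ 357.2 -267.4] tilt deg [ 0.1 -0.6] surf z-origin 17.8 knob top-(h) 47.3
side 92 lid c [ 507.4 -418. ] tilt deg [ 0.1 -0.7] surf z-origin 17.4 knob top-(h) 47.5
side 60 lid c [478.2 430.1] tilt deg [0.9 0.5] surf z-origin 19.5 knob top-(h) 49.3
top 108 lid c [ 457.7 -111.8] tilt deg [-0.1 -0.1] surf z-origin 19.2 knob top-(h) 49.8
top 76 lid c [ 357.7 -269.3] tilt deg [-0.5 -0.7] surf z-origin 19.4 knob top-(h) 49.5
top 92 lid c [ 509.5 -418.1] tilt deg [ 0.3 -0.5] surf z-origin 19.3 knob top-(h) 49.6
top 60 few
```

View pics/z_side.png

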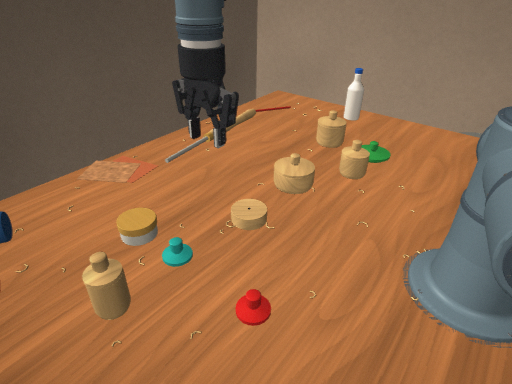

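View pics/z_top.png

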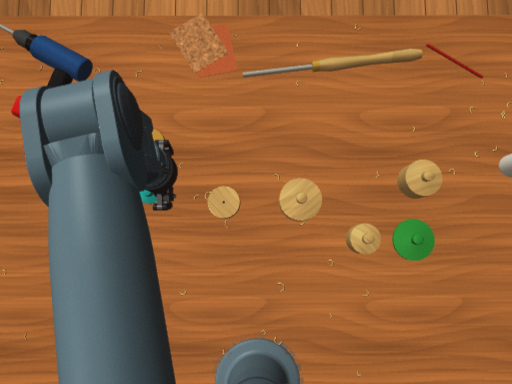

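The side view shows all four boxes lidded, at (107,285), (294,175), (354,160) and (331,130). Tilt is under 1.1° and knob tops are within 3 mm of the nominal seated height. The decoys, blank and tin are where they were. I hand in.

```bash
python3 -c "
from workcell import robot;print(robot.sign_off())"
```

```text
the job is handed in; nothing more can be done
None
```

All four lids are on the boxes of their own diameter, and the job was handed in at about 29 s of the 102 s allowed. I gripped each lid by its knob, lowered it until it met light contact (about 5–10 N) at the expected seated height, and then released it.

**Final check:**
- **Level and home:** the side view showed all four lids level to within about 1°. Knob tops were at 47–49 mm above the seated origin, against 50 mm nominal. That view reads 1–2 mm low in general.
- **Top view:** it agreed for the three larger boxes, with knob tops at 49.5–50 mm. The arm hid box60 from the top camera, so lid60 was confirmed only from the side view and by contact.
- **Positions:** the measured lid centres match the box positions from the start to within about 2 mm. In the side view the blank, tin and coloured look-alikes looked to be where they started.

No check failed or disagreed beyond the calibration tolerance of about 2 mm.

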